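# Transfer a row of bench bottles into the compartment tray in order

### The arm

A 6-joint arm with a two-finger parallel gripper is mounted at the origin on the work surface. World frame = base frame: x ahead of the robot, y to its left, z up, the work surface at z = 0. Lengths are in m, angles in rad, forces in N, time in s.
With the tool pointing down it reaches from about 0.35 to 0.775 m from the base axis. Payload 7.3 kg.
Tool frame: the origin (TCP) lies at the centre of the arm's flange, where the gripper is bolted on; the fingertips stand 178 mm ahead of it and the grasp point (between the pads) lies 159 mm ahead of it (tip_extent is the distance from the TCP to the fingertips, in m); z points along the fingers, y is the line along which they close (so a half turn about z gives the same grasp; the last joint's range is limited). The gripper opens to 92 mm and grips with 3 to 60 N. Pads are 19 mm wide; open, the fingers measure 130 mm over their backs; the gripper's body (75 mm by 190 mm) begins 47 mm behind the grasp point.
Start: joints at [1.086, 0.342, 1.524, -0, 1.275, -0.146], TCP at [0.174, 0.495, 0.405] pointing down, gripper open.
Joint ranges: [-2.53, 2.53], [-0.77, 2.02], [0.04, 2.7], [-1, 4.14], [0.28, 2.66], [-3.11, 3.11]. Speed limits (rad/s): [2.57, 2.57, 3.14, 3.14, 3.14, 3.14].

### API

Orientations are given as [roll, pitch, yaw] about the fixed x, y, z axes, in that order (R = Rz(yaw) Ry(pitch) Rx(roll)).
In Python, from cell import * gives the robot as it stands.
- The arm moves only by the tool arm_command, never from a script. Its arguments are lists of equal length, an entry for each row: "xyz": the shift along the world's x, y, z in mm, a list of three; "spin": the turn about the world's z in degrees. In form: {"xyz": [[tx, ty, tz], ...], "spin": [spin, ...]}. A call has 1 to 20 rows; each row shifts and turns the commanded pose from where the row before left it; what a row does not reach is not made up. A row lasts 1/10 s, in which the tool goes at most 50 mm and 8.59 degrees, less where a joint would pass 70% of its speed; a pose out of reach is approached as far as the arm can. A call with a gripper value outside its range is refused whole. "jaw" is the opening, from -1 (shut) to 1 (fully open), set as the call begins (left out, the last holds). The fingers move at their own pace and stop on an object; "squeeze" is the grip in N (left out, the last holds). Time passes only in rows, so rows that do not move let the fingers close. It gives the time, the measured TCP pose, the force, the opening and the grip force at its end, in the units of the state.
- observe(): the state, without advancing time (a new reading comes with each control period).
- read_camera(name): name is "scene" or "side" or "wrist"; returns a dict with "img" (400x640x3 uint8, red, green, blue), "depth" (400x640 float32, m along the optical axis (not along the pixel's ray), 0 where there is no reading), "fx", "fy", "cx", "cy" (pixels), "dist_coeffs" ([k1, k2, p1, p2, k3] as OpenCV has them; the pictures are not rectified), "world_from_camera" (4x4, takes a point from camera to world coordinates). Camera axes: x right, y up, looking along -z (the intrinsics and any distortion apply to the point x, -y, -z); pixel columns grow to the right and rows downward; lengths in m; the calibration is good to about 2 mm. A picture is of the moment at which its call begins.
- hand_in(): hands the job in; it is judged then, once.
The state is a dict: "time": time; "qpos": joint angles; "qvel": joint speeds; "joint_efforts": joint torques, N m; "tool_pos": TCP position; "tool_rot": TCP orientation; "contact_force": force on the tool from outside, world axes, zero at the start; "torque": the same for the moment, N m; "opening": finger opening in m; "grip_force": force on a finger pad.
Only numpy, scipy, OpenCV 4.12 (cv2) and the standard library are available. Lean on these libraries where they do the work, as an engineer would, in place of code of your own. Each camera call takes 0.05 s, during which the arm holds its last target. There are 200 camera calls.

### The job

Four small containers stand on a row of wooden blocks in their order of use. Move them into the four compartments of the aluminium tray, one in each, keeping that order: counting the blocks from the robot's left, the first container goes into the compartment next to the tray's upright wooden end stop, the second into the next one, and so on to the far end. Stand each on the tray's floor, never tip one over, set them down gently rather than dropping them, and leave all four standing still.

Things in the scene. Friction and masses are not known exactly. Their poses are not given: they have to be found in the camera images.
- dropper_bottle: Slim round white plastic dropper bottle with a grey pointed nozzle: body 34 mm in diameter and 52 mm high, 84 mm high with the nozzle, about 60 g. Loose, closed, standing upright on its block. Origin: centre of its underside; z up.
- squat_jar: Squat round amber glass jar with a black screw lid: glass 38 mm in diameter up to 33 mm, lid 42 mm in diameter from 33 to 47 mm (its top), about 110 g. Loose, closed, standing upright on its block. Origin: centre of its underside; z up.
- steel_tin: Round plain steel tin, 41 mm in diameter (43 mm at the rolled rims) and 66 mm high, flat top, about 130 g. Loose, closed, standing upright on its block. Origin: centre of its underside; z up.
- square_bottle: Square grey plastic bottle, body 37 x 37 mm and 54 mm high, with a round white cap 22 mm in diameter on top, 72 mm high in all, about 90 g; its sides are parallel to its x and y axes. Loose, closed, standing upright on its block. Origin: centre of its underside; z up.
- block_a: Fixed wooden block, one of four alike in a row, 72 mm apart; at the start it carries the dropper bottle. 68 x 68 mm; floor 8 mm above its underside in a 58 x 58 mm recess, rim top at 14 mm. Origin: centre of its underside, 6 mm above the table (floor at z = 14 mm). Its y axis runs along the row to the robot's left (+y side; turned up to 0.45 rad). The order of the blocks in the row changes.
- block_b: Fixed wooden block, one of four alike in a row, 72 mm apart; at the start it carries the squat jar. 68 x 68 mm; floor 8 mm above its underside in a 58 x 58 mm recess, rim top at 14 mm. Origin: centre of its underside, 6 mm above the table (floor at z = 14 mm). Its y axis runs along the row to the robot's left (+y side; turned up to 0.45 rad). The order of the blocks in the row changes.
- block_c: Fixed wooden block, one of four alike in a row, 72 mm apart; at the start it carries the steel tin. 68 x 68 mm; floor 8 mm above its underside in a 58 x 58 mm recess, rim top at 14 mm. Origin: centre of its underside, 6 mm above the table (floor at z = 14 mm). Its y axis runs along the row to the robot's left (+y side; turned up to 0.45 rad). The order of the blocks in the row changes.
- block_d: Fixed wooden block, one of four alike in a row, 72 mm apart; at the start it carries the square bottle. 68 x 68 mm; floor 8 mm above its underside in a 58 x 58 mm recess, rim top at 14 mm. Origin: centre of its underside, 6 mm above the table (floor at z = 14 mm). Its y axis runs along the row to the robot's left (+y side; turned up to 0.45 rad). The order of the blocks in the row changes.
- tray: Fixed aluminium tray, 74 mm (its x) by 370 mm (its y), turned up to 0.45 rad. Origin: centre of its underside, on the table; floor 4 mm thick. Four compartments in a row, centred at x = 0, y = -108, -36, 36, 108 mm, each 66 x 66 mm inside; side walls 4 mm, dividers 6 mm thick, tops 12 mm above the underside. At each end a flat ledge.
- end_stop: Fixed upright dark wooden plate on the ledge at one end of the tray, 60 mm across the tray, 12 mm thick, top 40 mm above the table; at the tray's y = +163 or -163 mm, changing from start to start (the other ledge has only a flat grey pad). Origin: centre of its underside, 55 mm from the centre of the nearest compartment.
There are look-alikes about, which are no part of the job. What is shaped like the square_bottle but green is not meant.

How it is judged:
By the outcome, as a careful person would: the job done as asked, in the order asked, and still so for the second after the job is handed in, with the robot touching nothing.
It also fails if it takes over 106 s, if anything falls off the work surface, if the arm or the gripper's body presses on something with over 40 N, if the wrist force passes 120 N, or if a joint passes its speed limit or range.

## Working session

There is one attempt and no reset: what is moved stays moved. The work goes in short steps, Python scripts to look and compute and a tool call to move; the robot and the scene stay as the last step left them, time stands still between calls to the robot, and variables do not carry over. Pictures are saved under pics/ and viewed, at most 14 in all, crops included, and the job is handed in when it is done.

Besides the shell and the picture viewer there is one more tool, called by a JSON object that holds its "method" and its "body", one argument or row to a line. arm_command: Moves the arm, as the interface text tells. Its arguments: {"type":"object","properties":{"xyz":{"type":"array","items":{"type":"array","items":{"type":"number"}}},"spin":{"type":"array","items":{"type":"number"}},"jaw":{"type":"number"},"squeeze":{"type":"number"}},"required":["xyz","spin"]}

```bash
mkdir -p pics; cat > h.py <<'E'
from cell import *
import numpy as np, cv2
def shot(n,fn):
    c=read_camera(n); cv2.imwrite('pics/'+fn+'.png',c['img'][:,:,::-1]); np.savez('pics/'+fn+'.npz',**c); return c
def cloud(c):
    h,w=c['depth'].shape
    u,v=np.meshgrid(np.arange(w),np.arange(h))
    K=np.array([[c['fx'],0,c['cx']],[0,c['fy'],c['cy']],[0,0,1.]])
    p=cv2.undistortPoints(np.stack([u,v],-1).reshape(-1,1,2).astype(float),K,np.array(c['dist_coeffs'],float)).reshape(h,w,2)
    d=c['depth']; P=np.stack([p[...,0]*d,-p[...,1]*d,-d,np.ones_like(d)],-1)
    W=(P@np.array(c['world_from_camera']).T)[...,:3]; W[d==0]=np.nan
    return W
E
python3 - <<'E'
from h import *
for n in ('scene','side'): 
    c=shot(n,n+'1'); print(np.round(c['world_from_camera'],3))
o=observe(); print(o['tool_pos'],o['tool_rot'],o['opening'],o['time'])
E
```

```text
[[ 0.259 -0.827  0.499  0.997]
 [ 0.966  0.228 -0.124 -0.093]
 [-0.012  0.514  0.858  0.836]
 [ 0.     0.     0.     1.   ]]
[[ 0.715  0.381 -0.585 -0.096]
 [-0.699  0.387 -0.602 -0.66 ]
 [-0.003  0.839  0.543  0.636]
 [ 0.     0.     0.     1.   ]]
[0.17439775 0.49506194 0.40413118] [-3.14026719e+00 -1.87019469e-04  2.80281161e+00] 0.09173014321071553 0.1
```

View pics/scene1.png

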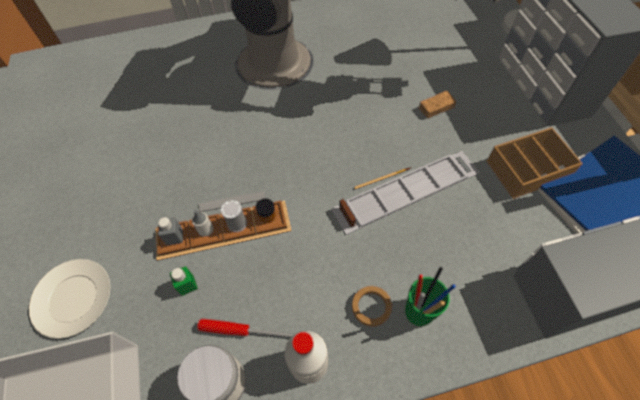

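View pics/side1.png

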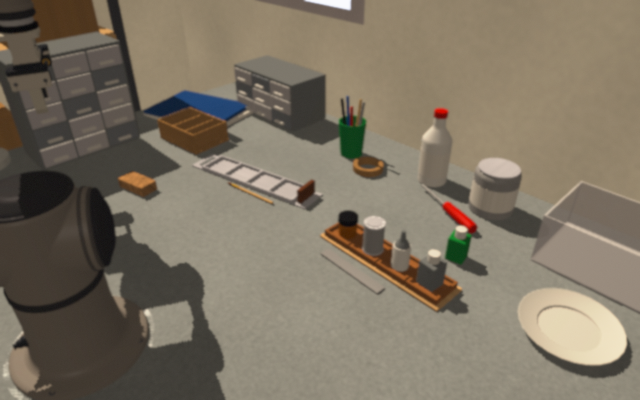

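The scene picture looks back at the robot, so image right is +y, the robot's left. From the robot's left the row is:
- jar (264,207)
- tin (232,213)
- dropper (201,222)
- grey square bottle (168,232)

The green bottle at (183,280) is the look-alike. It stands off the blocks, so the grey one is meant. The dark end stop is at (347,212), the tray's -y end. Next I'll measure the poses and confirm with a crop.

```bash
cat > m.py <<'E'
from h import *
a=dict(np.load('pics/scene1.npz')); b=dict(np.load('pics/side1.npz'))
for nm,c in(('scene',a),('side',b)):
    W=cloud(c); I=c['img'].astype(int)
    boxes={'scene':dict(jar=(250,192,280,222),tin=(215,195,248,235),drop=(187,200,216,240),sq=(153,213,187,250),stop=(338,195,358,226)),
    'side':dict(jar=(334,208,360,236),tin=(360,212,388,256),drop=(390,228,413,272),sq=(415,245,448,292),stop=(294,176,318,204))}[nm]
    zt=dict(jar=.061,tin=.080,drop=.066,sq=.068,stop=.04)
    for k,(u0,v0,u1,v1) in boxes.items():
        P=W[v0:v1,u0:u1].reshape(-1,3); P=P[~np.isnan(P[:,0])]
        zmx=P[:,2].max()
        T=P[abs(P[:,2]-(zmx if k!='drop' else .06))<(.006 if k!='drop' else .02)]
        U=P[P[:,2]>.03]
        (cx,cy),r=cv2.minEnclosingCircle(T[:,:2].astype(np.float32))
        print(nm,k,'zmax',zmx.round(3),'top mean',T.mean(0).round(4),'minmax',((T.min(0)+T.max(0))/2).round(4)[:2],'circ',round(cx,4),round(cy,4),round(r,4),len(T))
    # row and tray plane regions
    if nm=='scene':
        # tray ~ walls: bounds of points with z .002-.02 in region
        m=np.zeros(W.shape[:2],np.uint8); cv2.fillPoly(m,[np.array([(330,195),(462,145),(485,170),(345,238)])],1)
        for lo,hi in((.008,.02),(.003,.02)):
            s=(m>0)&(W[...,2]>lo)&(W[...,2]<hi); print('tray',cv2.minAreaRect(W[s][:,:2].astype(np.float32)),s.sum())
        m[:]=0; cv2.fillPoly(m,[np.array([(148,225),(288,195),(298,235),(158,265)])],1)
        s=(m>0)&(W[...,2]>.009)&(W[...,2]<.026); print('row',cv2.minAreaRect(W[s][:,:2].astype(np.float32)),s.sum())
E
python3 m.py
python3 - <<'E'
import cv2
a=cv2.imread('pics/scene1.png')[135:300,140:480]
cv2.imwrite('pics/crop1.png',cv2.resize(a,(800,388),interpolation=3))
E
```

```text
scene jar zmax 0.065 top mean [ 0.5189 -0.1152  0.0613] minmax [ 0.519  -0.1157] circ 0.5187 -0.1147 0.0214 237
scene tin zmax 0.084 top mean [ 0.5188 -0.1849  0.0808] minmax [ 0.5184 -0.1854] circ 0.5184 -0.1858 0.0226 280
scene drop zmax 0.099 top mean [ 0.5234 -0.2519  0.0633] minmax [ 0.5156 -0.2539] circ 0.5157 -0.2544 0.0181 246
scene sq zmax 0.089 top mean [ 0.5163 -0.3237  0.0858] minmax [ 0.5154 -0.3238] circ 0.5153 -0.3243 0.0116 73
scene stop zmax 0.043 top mean [0.563  0.0586 0.0397] minmax [0.5625 0.059 ] circ 0.5624 0.0597 0.0302 131
tray ((0.5194756984710693, 0.21536193788051605), (0.097612164914608, 0.3366329073905945), 11.335558891296387) 995
tray ((0.5155071020126343, 0.21603354811668396), (0.11078410595655441, 0.38055065274238586), 12.098978042602539) 3507
row ((0.5212648510932922, -0.21840296685695648), (0.2928096354007721, 0.075025275349617), 88.50689697265625) 2354
side jar zmax 0.063 top mean [ 0.5163 -0.1167  0.0604] minmax [ 0.5176 -0.116 ] circ 0.5175 -0.1155 0.0223 206
side tin zmax 0.083 top mean [ 0.5154 -0.1859  0.0803] minmax [ 0.5168 -0.1842] circ 0.5162 -0.1846 0.0237 248
side drop zmax 0.098 top mean [ 0.5052 -0.2596  0.0609] minmax [ 0.5102 -0.2545] circ 0.5115 -0.2549 0.0175 341
side sq zmax 0.088 top mean [ 0.512  -0.3242  0.0849] minmax [ 0.5131 -0.3239] circ 0.5127 -0.3234 0.0119 95
side stop zmax 0.042 top mean [0.5594 0.0575 0.0394] minmax [0.5606 0.0586] circ 0.5608 0.0602 0.0314 80
```

View pics/crop1.png

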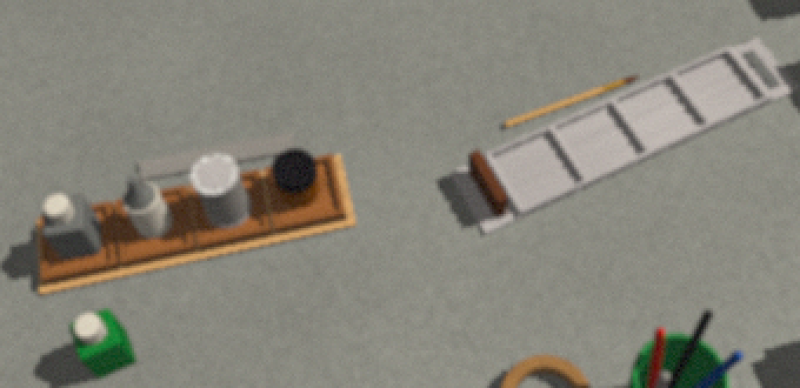

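The enlarged crop confirms it: grey square bottle, dropper, tin and jar on the blocks, with the green look-alike off to the side. The end stop is at the tray's left (-y) end. I'll go over the tray and then the row, looking with the wrist camera at each.

{"method": "arm_command", "body": {
  "xyz": [
    [30, -25, 0],
    [30, -25, 0],
    [30, -25, 0],
    [30, -25, 0],
    [30, -25, 0],
    [30, -25, 0],
    [30, -25, 0],
    [30, -25, 0],
    [30, -25, 0],
    [30, -25, 0],
    [10, -20, 0],
    [0, 0, 0],
    [0, 0, 0]
  ],
  "spin": [-5, -5, -5, -5, -5, -5, -5, -5, -5, -5, -6, 0, 0],
  "jaw": 1,
  "squeeze": 15
}}

```text
time: 1.4
tool_pos: [0.4844, 0.225, 0.4043]
tool_rot: [-3.141, -0.0, 1.826]
contact_force: [-0.6, -0.1, 0.8]
opening: 0.0914
grip_force: 0.0
```

```bash
python3 - <<'E'
from h import *
shot('wrist','wtray'); o=observe(); print(o['tool_pos'],o['tool_rot'],o['qpos'])
E
```

```text
[0.48402999 0.22558614 0.40448275] [-3.14081992e+00 -4.38182939e-04  1.82713224e+00] [2.92444713e-01 3.58916822e-01 1.49952477e+00 4.85642401e-04
 1.28390751e+00 3.59710316e-02]
```

{"method": "arm_command", "body": {
  "xyz": [
    [0, -40, 0],
    [0, -40, 0],
    [0, -40, 0],
    [0, -40, 0],
    [0, -40, 0],
    [0, -40, 0],
    [0, -40, 0],
    [0, -40, 0],
    [0, -40, 0],
    [0, -40, 0],
    [0, -40, 0],
    [0, 0, 0],
    [0, 0, 0]
  ],
  "spin": [-2, -2, -2, -2, -2, -2, -2, -2, 0, 0, 0, 0, 0]
}}

```text
time: 2.75
tool_pos: [0.4846, -0.2143, 0.4045]
tool_rot: [-3.141, -0.001, 1.547]
contact_force: [-1.0, 0.7, 0.6]
opening: 0.092
grip_force: 0.0
```

```bash
python3 - <<'E'
from h import *
shot('wrist','wrow'); o=observe(); print(o['tool_pos'],o['tool_rot'],o['qpos'],o['time'])
a=cv2.imread('pics/wtray.png');b=cv2.imread('pics/wrow.png')
cv2.imwrite('pics/both.png',cv2.resize(np.vstack([a,b]),(480,600),interpolation=cv2.INTER_AREA))
E
```

```text
[ 0.4846056  -0.21355689  0.40459207] [-3.14124754e+00 -8.86248832e-04  1.54787608e+00] [-5.60006285e-01  3.50682956e-01  1.51157765e+00  6.10511939e-04
  1.28008206e+00 -5.37261407e-01] 2.8
```

View pics/both.png

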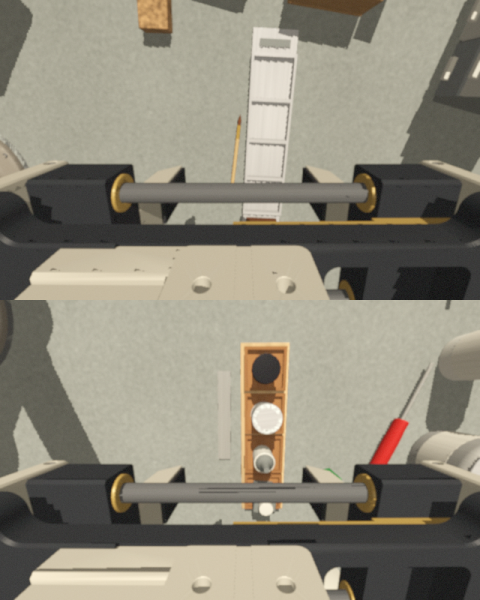

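The wrist pictures show the tray with four compartments, the grey pad at its far (+y) end, and the row with jar, tin and dropper clear; the square bottle is partly hidden by the gripper. I'll fit the poses from these.

```bash
cat > fit.py <<'E'
from h import *
def rect(f,poly,lo,hi,bright,s=1):
    c=dict(np.load(f'pics/{f}.npz')); W=cloud(c); m=np.zeros(W.shape[:2],np.uint8); cv2.fillPoly(m,[np.array(poly)],1)
    k=(m>0)&(W[...,2]>lo)&(W[...,2]<hi)
    if bright: k&=c['img'].min(-1)>bright
    k=cv2.morphologyEx(k.astype(np.uint8),cv2.MORPH_OPEN,np.ones((3,3)))>0
    P=W[k]; r=cv2.minAreaRect(P[:,:2].astype(np.float32)); print(f,np.round(r[0],4),np.round(r[1],4),round(r[2],2),k.sum()); print(cv2.boxPoints(r).round(4).tolist())
    return P
rect('wtray',[(325,25),(405,25),(400,235),(330,235)],-.01,.03,130)
rect('scene1',[(330,195),(462,145),(485,170),(345,238)],-.01,.03,120)
rect('wrow',[(310,50),(395,50),(395,225),(310,225)],.0085,.03,0)
c=dict(np.load('pics/wrow.npz')); W=cloud(c)
for k,(u0,v0,u1,v1) in dict(jar=(328,65,382,115),tin=(328,130,382,185),drop=(330,193,372,232),sq=(340,262,372,290)).items():
    P=W[v0:v1,u0:u1].reshape(-1,3);P=P[~np.isnan(P[:,0])];P=P[P[:,2]<.12]; z=np.percentile(P[:,2],97)
    T=P[abs(P[:,2]-z)<.006] if k!='drop' else P[(P[:,2]>.05)]
    print(k,z.round(3),((T.min(0)+T.max(0))/2).round(4),(T.max(0)-T.min(0)).round(4))
# square bottle shoulder/body in fixed cameras
for f,b in(('scene1',(150,210,190,252)),('side1',(413,245,450,294))):
    c=dict(np.load(f'pics/{f}.npz'));W=cloud(c)
    P=W[b[1]:b[3],b[0]:b[2]].reshape(-1,3); T=P[(P[:,2]>.03)&(P[:,2]<.075)]
    r=cv2.minAreaRect(T[:,:2].astype(np.float32)); print('sqbody',f,r,len(T))
E
python3 fit.py
```

```text
wtray [0.5242 0.2831] [0.1017 0.2743] 16.2 14574
[[0.43709999322891235, 0.40059998631477356], [0.5135999917984009, 0.1371999979019165], [0.611299991607666, 0.1656000018119812], [0.5347999930381775, 0.42899999022483826]]
scene1 [0.511  0.2222] [0.1166 0.3909] 12.93 4192
[[0.41040000319480896, 0.39969998598098755], [0.49790000915527344, 0.018699999898672104], [0.6115999817848206, 0.04479999840259552], [0.5241000056266785, 0.42579999566078186]]
wrow [ 0.52   -0.1816] [0.2062 0.0675] 88.87 5217
[[0.48420000076293945, -0.2840000092983246], [0.5516999959945679, -0.28529998660087585], [0.5558000206947327, -0.07919999957084656], [0.48820000886917114, -0.0778999999165535]]
jar 0.063 [ 0.5183 -0.1156  0.0606] [0.0418 0.0407 0.0072]
tin 0.083 [ 0.518  -0.1847  0.0807] [0.0428 0.0418 0.0061]
drop 0.096 [ 0.5152 -0.2543  0.0749] [0.033  0.0328 0.0495]
sq 0.087 [ 0.5157 -0.324   0.0851] [0.0211 0.0218 0.0072]
sqbody scene1 ((0.5168101191520691, -0.32331007719039917), (0.03723393753170967, 0.03711557015776634), 81.49311828613281) 357
sqbody side1 ((0.5516778230667114, -0.32055002450942993), (0.11897267401218414, 0.04284466803073883), 4.811800956726074) 635
```

```bash
cat > tray.py <<'E'
from h import *
for f,poly in(('wtray',[(320,25),(410,25),(405,280),(320,280)]),('scene1',[(330,185),(462,140),(490,170),(345,240)])):
    c=dict(np.load(f'pics/{f}.npz')); W=cloud(c); m=np.zeros(W.shape[:2],np.uint8); cv2.fillPoly(m,[np.array(poly)],1)
    g=c['img'].min(-1).copy(); t,_=cv2.threshold(g[m>0].reshape(-1,1),0,255,cv2.THRESH_OTSU)
    k=((m>0)&(g>t)).astype(np.uint8)
    k=cv2.morphologyEx(k,cv2.MORPH_CLOSE,np.ones((7,7)))
    k=cv2.morphologyEx(k,cv2.MORPH_OPEN,np.ones((3,3)))
    n,l,s,_=cv2.connectedComponentsWithStats(k); i=1+s[1:,4].argmax()
    P=W[l==i]; P=P[~np.isnan(P[:,0])&(abs(P[:,2]-.008)<.02)]
    r=cv2.minAreaRect(P[:,:2].astype(np.float32)); print(f,t,r); print(cv2.boxPoints(r).round(4).tolist(),s[i])
    # robust edges: slice along the axis
    th=np.deg2rad(16)
    for it in range(3):
        ax=np.array([-np.sin(th),np.cos(th)]); nx=np.array([ax[1],-ax[0]])
        S=P[:,:2]@ax; X=P[:,:2]@nx; B=[]
        for s0 in np.arange(S.min()+.01,S.max()-.01,.01):
            q=X[abs(S-s0)<.005]; B.append((s0,np.percentile(q,1),np.percentile(q,99)))
        B=np.array(B); p=np.polyfit(B[:,0],(B[:,1]+B[:,2])/2,1); th-=np.arctan(p[0])
    print(' theta',np.rad2deg(th),'lat mid',np.median((B[:,1]+B[:,2])/2),'width',np.median(B[:,2]-B[:,1]),'ends',np.percentile(S,[.2,99.8]))
    ctr=lambda s:ax*s+nx*np.median((B[:,1]+B[:,2])/2)
    hi=np.percentile(S,99.8); print(' centre',ctr(hi-.185),'stop comp',ctr(hi-.185-.108))
E
python3 tray.py
```

```text
wtray 169.0 ((0.5204567909240723, 0.26954370737075806), (0.0777345672249794, 0.2696593105792999), 11.814164161682129)
[[0.454800009727478, 0.3935999870300293], [0.5099999904632568, 0.12960000336170197], [0.5860999822616577, 0.14550000429153442], [0.5309000015258789, 0.40950000286102295]] [  327    36    70   207 11140]
 theta 11.841113539528733 lat mid 0.563493322053878 width 0.07463701382120491 ends [0.02665092 0.29162549]
 centre [0.52985954 0.21941419] stop comp [0.55190716 0.1136886 ]
scene1 140.0 ((0.5201122164726257, 0.23875145614147186), (0.0844021886587143, 0.3398871123790741), 11.848661422729492)
[[0.4438999891281128, 0.39640000462532043], [0.513700008392334, 0.06379999965429306], [0.5963000059127808, 0.08110000193119049], [0.5264999866485596, 0.41370001435279846]] [ 347  151  128   74 3677]
 theta 11.505400530332171 lat mid 0.5576562577676514 width 0.0793758946035365 ends [-0.03720778  0.29738366]
 centre [0.5241086  0.22118038] stop comp [0.54561491 0.11534334]
```

Tray: θ≈11.8°, centre ≈(0.529, 0.219), and the end stop's position agrees. The compartments counted from the stop are (0.551, 0.113), (0.536, 0.184), (0.522, 0.254) and (0.507, 0.325). I'll start with the jar.

{"method": "arm_command", "body": {
  "xyz": [
    [10, 30, -30],
    [10, 30, -30],
    [10, 30, -30],
    [4, 8, -30],
    [0, 0, -30],
    [0, 0, -20],
    [0, 0, -15],
    [0, 0, -6],
    [0, 0, 0],
    [0, 0, 0]
  ],
  "spin": [0, 0, 0, 0, 0, 0, 0, 0, 0, 0]
}}

```text
time: 3.8
tool_pos: [0.5188, -0.1162, 0.2146]
tool_rot: [3.14, 0.0, 1.547]
contact_force: [-0.1, -0.5, -0.7]
opening: 0.0919
grip_force: 0.0
```

```bash
python3 - <<'E'
from h import *
shot('side','s2'); shot('wrist','w2'); o=observe(); print(o['tool_pos'],o['tool_rot'],o['contact_force'])
a=cv2.imread('pics/s2.png')[150:310,260:480];b=cv2.imread('pics/w2.png')
cv2.imwrite('pics/v2.png',np.vstack([cv2.resize(a,(412,300)),cv2.resize(b,(412,258))]))
E
```

```text
[ 0.51877865 -0.11662228  0.21478589] [3.13969470e+00 6.08573655e-04 1.54663064e+00] [-0.9312479   0.11424342  0.40418035]
```

View pics/v2.png

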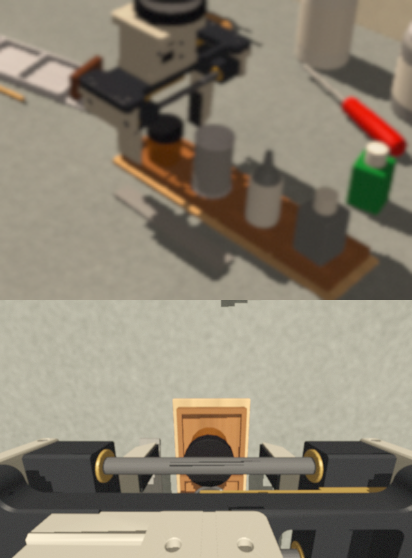

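The fingers stand either side of the jar's lid (wrist crop 208,460), well centred. I'll close on it.

{"method": "arm_command", "body": {
  "xyz": [
    [0, 0, 0],
    [0, 0, 0],
    [0, 0, 0],
    [0, 0, 0],
    [0, 0, 0],
    [0, 0, 0],
    [0, 0, 0],
    [0, 0, 0]
  ],
  "spin": [0, 0, 0, 0, 0, 0, 0, 0],
  "jaw": -1,
  "squeeze": 15
}}

```text
time: 4.7
tool_pos: [0.5185, -0.1168, 0.2137]
tool_rot: [3.141, 0.0, 1.546]
contact_force: [-0.2, 0.1, -0.2]
opening: 0.0414
grip_force: 15.0
```

{"method": "arm_command", "body": {
  "xyz": [
    [0, 0, 10],
    [0, 0, 20],
    [0, 0, 20],
    [0, 0, 10],
    [2, 15, 0],
    [4, 25, 0],
    [4, 30, 0],
    [5, 30, 0],
    [4, 30, 0],
    [4, 30, 0],
    [4, 30, 0],
    [4, 25, 0],
    [2, 14, 0],
    [0, 0, 0],
    [0, 0, -15],
    [0, 0, -20],
    [0, 0, -15],
    [0, 0, -10],
    [0, 0, 0],
    [0, 0, 0]
  ],
  "spin": [0, 0, 0, 0, 1, 2, 2, 2, 2, 2, 2, 0, 0, 0, 0, 0, 0, 0, 0, 0]
}}

```text
time: 6.7
tool_pos: [0.5516, 0.1117, 0.214]
tool_rot: [3.141, 0.0, 1.773]
contact_force: [0.8, 0.5, -0.5]
opening: 0.0416
grip_force: 15.0
```

```bash
python3 - <<'E'
from h import *
shot('scene','s3'); o=observe(); print(o['tool_pos'],o['tool_rot'],o['contact_force'],o['opening'])
a=cv2.imread('pics/s3.png')[120:260,300:500]
cv2.imwrite('pics/v3.png',cv2.resize(a,(800,560),interpolation=3))
E
```

```text
[0.55176188 0.11187235 0.21439671] [3.14044750e+00 2.11308275e-04 1.77273087e+00] [ 0.97800846  0.34091089 -0.52518803] 0.04162790198932625
```

View pics/v3.png

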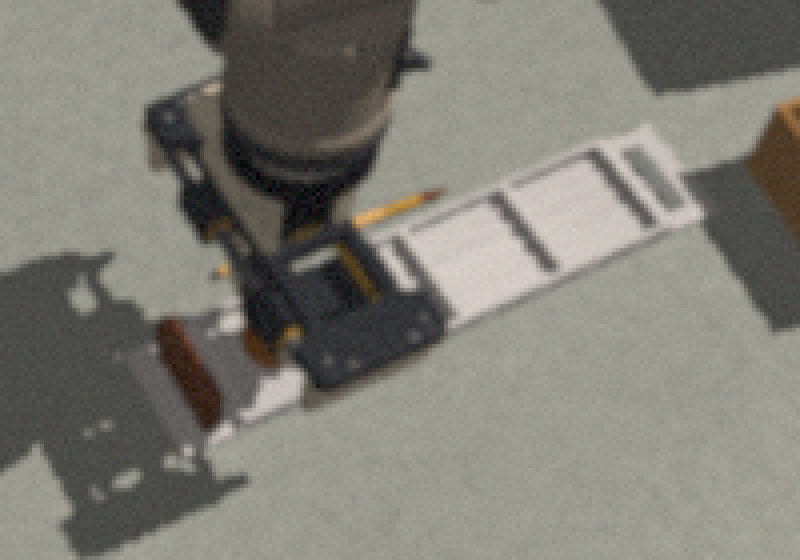

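The jar (265,345) hangs over the compartment beside the stop. I'll lower the last 10 mm slowly and watch the force.

{"method": "arm_command", "body": {
  "xyz": [
    [0, 0, -4],
    [0, 0, -3],
    [0, 0, -1],
    [0, 0, -1],
    [0, 0, 0],
    [0, 0, 0]
  ],
  "spin": [0, 0, 0, 0, 0, 0]
}}

```text
time: 7.35
tool_pos: [0.5515, 0.1122, 0.2048]
tool_rot: [3.141, 0.0, 1.773]
contact_force: [-0.7, -1.0, -0.8]
opening: 0.0417
grip_force: 15.0
```

{"method": "arm_command", "body": {
  "xyz": [
    [0, 0, -1],
    [0, 0, 0]
  ],
  "spin": [0, 0]
}}

```text
time: 7.55
tool_pos: [0.5515, 0.1122, 0.2038]
tool_rot: [3.141, 0.0, 1.773]
contact_force: [-0.1, 0.1, -0.4]
opening: 0.0412
grip_force: 15.0
```

{"method": "arm_command", "body": {
  "xyz": [
    [0, 0, -0.5],
    [0, 0, 0]
  ],
  "spin": [0, 0]
}}

```text
time: 7.75
tool_pos: [0.5515, 0.1122, 0.2037]
tool_rot: [3.141, 0.0, 1.773]
contact_force: [-1.6, -0.5, 4.2]
opening: 0.0414
grip_force: 15.0
```

{"method": "arm_command", "body": {
  "xyz": [
    [0, 0, -0.5],
    [0, 0, 0]
  ],
  "spin": [0, 0]
}}

```text
time: 7.95
tool_pos: [0.5515, 0.1122, 0.2036]
tool_rot: [3.141, 0.0, 1.773]
contact_force: [-2.3, -0.4, 8.5]
opening: 0.0416
grip_force: 15.0
```

{"method": "arm_command", "body": {
  "xyz": [
    [0, 0, 0.5],
    [0, 0, 0],
    [0, 0, 0],
    [0, 0, 0],
    [0, 0, 0],
    [0, 0, 0],
    [0, 0, 20],
    [0, 0, 35],
    [0, 0, 35]
  ],
  "spin": [0, 0, 0, 0, 0, 0, 0, 0, 0],
  "jaw": 1
}}

```text
time: 8.85
tool_pos: [0.5513, 0.1121, 0.2937]
tool_rot: [-3.14, -0.0, 1.773]
contact_force: [0.6, -0.4, -0.1]
opening: 0.0916
grip_force: 0.0
```

{"method": "arm_command", "body": {
  "xyz": [
    [-4, -30, 0],
    [-4, -40, 0],
    [-5, -40, 0],
    [-5, -40, 0],
    [-5, -40, 0],
    [-5, -40, 0],
    [-4, -40, 0],
    [-2, -27, 0],
    [0, 0, -20],
    [0, 0, -30],
    [0, 0, -20],
    [0, 0, -6],
    [0, 0, 0],
    [0, 0, 0]
  ],
  "spin": [-1, -2, -2, -2, -2, -2, -2, 0, 0, 0, 0, 0, 0, 0]
}}

```text
time: 10.25
tool_pos: [0.5179, -0.1849, 0.2182]
tool_rot: [3.14, 0.001, 1.546]
contact_force: [-0.7, -0.6, 1.0]
opening: 0.0917
grip_force: 0.0
```

```bash
python3 - <<'E'
from h import *
shot('scene','s4'); shot('wrist','w4'); o=observe(); print(o['tool_pos'],o['tool_rot'],o['contact_force'])
a=cv2.imread('pics/s4.png')[120:270,130:500];b=cv2.imread('pics/w4.png')
cv2.imwrite('pics/v4.png',np.vstack([cv2.resize(a,(480,195)),cv2.resize(b,(480,300))]))
E
```

```text
[ 0.51790116 -0.18495372  0.21847782] [3.13938470e+00 1.06784662e-03 1.54635749e+00] [-0.04082611 -0.30613031  0.19164586]
```

View pics/v4.png

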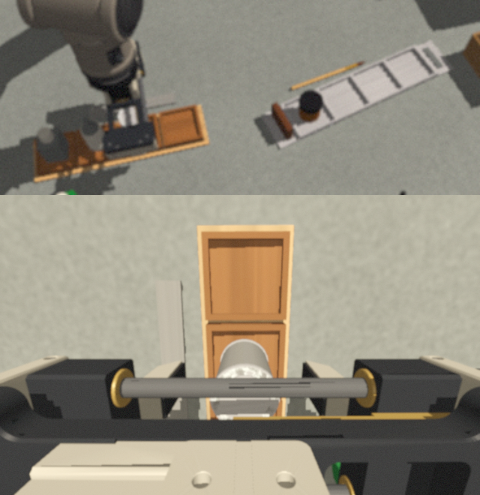

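The jar stands upright in the first compartment (310,105), and the tin is centred between the fingers. I'll take the tin.

{"method": "arm_command", "body": {
  "xyz": [
    [0, 0, 0],
    [0, 0, 0],
    [0, 0, 0],
    [0, 0, 0],
    [0, 0, 0],
    [0, 0, 0],
    [0, 0, 0],
    [0, 0, 0]
  ],
  "spin": [0, 0, 0, 0, 0, 0, 0, 0],
  "jaw": -1,
  "squeeze": 18
}}

```text
time: 11.15
tool_pos: [0.5175, -0.1849, 0.2172]
tool_rot: [3.141, 0.0, 1.546]
contact_force: [0.2, 0.0, 0.2]
opening: 0.0406
grip_force: 18.0
```

{"method": "arm_command", "body": {
  "xyz": [
    [0, 0, 10],
    [0, 0, 25],
    [0, 0, 25],
    [0, 0, 10],
    [1, 15, 0],
    [2, 30, 0],
    [2, 40, 0],
    [2, 40, 0],
    [2, 40, 0],
    [2, 40, 0],
    [2, 40, 0],
    [2, 40, 0],
    [2, 40, 0],
    [2, 30, 0],
    [0, 14, 0],
    [0, 0, 0],
    [0, 0, -20],
    [0, 0, -25],
    [0, 0, -20],
    [0, 0, -5]
  ],
  "spin": [0, 0, 0, 0, 1, 2, 2, 2, 2, 2, 2, 0, 0, 0, 0, 0, 0, 0, 0, 0]
}}

```text
time: 13.15
tool_pos: [0.5355, 0.1826, 0.2147]
tool_rot: [-3.136, 0.0, 1.772]
contact_force: [-0.3, -0.7, -0.5]
opening: 0.0406
grip_force: 18.0
```

{"method": "arm_command", "body": {
  "xyz": [
    [0, 0, -4],
    [0, 0, -3],
    [0, 0, -1],
    [0, 0, -1],
    [0, 0, 0],
    [0, 0, 0]
  ],
  "spin": [0, 0, 0, 0, 0, 0]
}}

```text
time: 13.75
tool_pos: [0.5365, 0.1842, 0.2086]
tool_rot: [3.141, 0.0, 1.773]
contact_force: [-0.3, -0.6, -2.2]
opening: 0.0409
grip_force: 18.0
```

{"method": "arm_command", "body": {
  "xyz": [
    [0, 0, -1],
    [0, 0, 0]
  ],
  "spin": [0, 0]
}}

```text
time: 13.95
tool_pos: [0.5365, 0.1842, 0.2072]
tool_rot: [3.141, 0.0, 1.773]
contact_force: [-0.3, -0.4, -0.8]
opening: 0.0404
grip_force: 18.0
```

{"method": "arm_command", "body": {
  "xyz": [
    [0, 0, -0.5],
    [0, 0, 0]
  ],
  "spin": [0, 0]
}}

```text
time: 14.15
tool_pos: [0.5365, 0.1842, 0.2072]
tool_rot: [3.141, 0.0, 1.773]
contact_force: [-0.8, 0.5, 4.1]
opening: 0.0407
grip_force: 18.0
```

```bash
python3 -c "
from h import *
o=observe(); print(o['tool_pos'],o['contact_force'])"
```

```text
[0.53647481 0.18417909 0.2071932 ] [-0.80127064  0.53066317  4.08216497]
```

{"method": "arm_command", "body": {
  "xyz": [
    [0, 0, 0],
    [0, 0, 0],
    [0, 0, 0],
    [0, 0, 0],
    [0, 0, 0],
    [0, 0, 0],
    [0, 0, 20],
    [0, 0, 35],
    [0, 0, 35]
  ],
  "spin": [0, 0, 0, 0, 0, 0, 0, 0, 0],
  "jaw": 1
}}

```text
time: 15.05
tool_pos: [0.5363, 0.1841, 0.2973]
tool_rot: [-3.14, 0.0, 1.773]
contact_force: [0.5, -0.6, 1.2]
opening: 0.0918
grip_force: 0.0
```

{"method": "arm_command", "body": {
  "xyz": [
    [-2, -30, 0],
    [-2, -40, 0],
    [-2, -40, 0],
    [-2, -40, 0],
    [-2, -40, 0],
    [-2, -40, 0],
    [-2, -40, 0],
    [-2, -40, 0],
    [-2, -40, 0],
    [-2, -40, 0],
    [-1, -35, 0],
    [0, -14, 0],
    [0, 0, 0],
    [0, 0, -20],
    [0, 0, -30],
    [0, 0, -20],
    [0, 0, -10],
    [0, 0, 0],
    [0, 0, 0]
  ],
  "spin": [-1, -2, -2, -2, -2, -2, -2, 0, 0, 0, 0, 0, 0, 0, 0, 0, 0, 0, 0]
}}

```text
time: 16.95
tool_pos: [0.5159, -0.2543, 0.2175]
tool_rot: [3.141, 0.0, 1.547]
contact_force: [0.3, -0.6, 0.5]
opening: 0.0921
grip_force: 0.0
```

```bash
python3 - <<'E'
from h import *
shot('side','s5'); shot('wrist','w5'); o=observe(); print(o['tool_pos'],o['tool_rot'],o['contact_force'])
a=cv2.imread('pics/s5.png')[130:310,190:480];b=cv2.imread('pics/w5.png')
cv2.imwrite('pics/v5.png',np.vstack([cv2.resize(a,(480,298)),cv2.resize(b,(480,300))]))
E
```

```text
[ 0.51595186 -0.25470162  0.2180218 ] [3.13957254e+00 1.15654978e-03 1.54658295e+00] [ 0.28234464  0.39502338 -0.2999234 ]
```

View pics/v5.png

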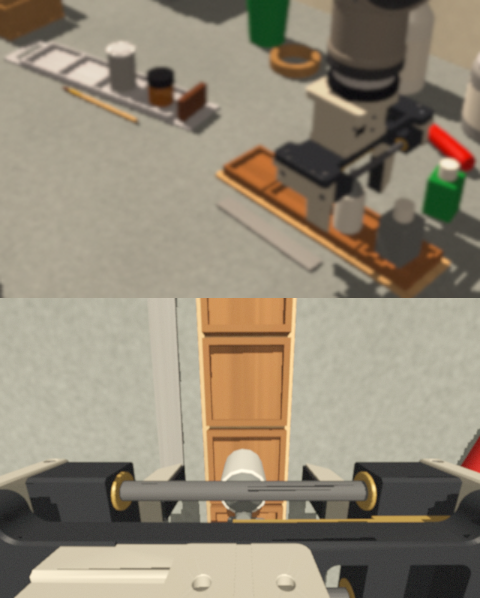

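Jar and tin stand in order from the stop (161,87 and 122,65 in the side crop), and the dropper is centred between the fingers.

{"method": "arm_command", "body": {
  "xyz": [
    [0, 0, 0],
    [0, 0, 0],
    [0, 0, 0],
    [0, 0, 0],
    [0, 0, 0],
    [0, 0, 0],
    [0, 0, 0],
    [0, 0, 0]
  ],
  "spin": [0, 0, 0, 0, 0, 0, 0, 0],
  "jaw": -1,
  "squeeze": 12
}}

```text
time: 17.85
tool_pos: [0.5155, -0.2548, 0.2167]
tool_rot: [3.141, -0.0, 1.546]
contact_force: [0.1, 0.4, -0.0]
opening: 0.0335
grip_force: 12.0
```

{"method": "arm_command", "body": {
  "xyz": [
    [0, 0, 10],
    [0, 0, 30],
    [0, 0, 25],
    [0, 0, 10],
    [0, 20, 0],
    [0, 30, 0],
    [1, 40, 0],
    [1, 40, 0],
    [1, 40, 0],
    [1, 40, 0],
    [1, 40, 0],
    [1, 40, 0],
    [0, 40, 0],
    [0, 40, 0],
    [0, 40, 0],
    [0, 40, 0],
    [0, 30, 0],
    [0, 20, 0],
    [0, 9, 0],
    [0, 0, 0]
  ],
  "spin": [0, 0, 0, 0, 0, 1, 2, 2, 2, 2, 2, 2, 0, 0, 0, 0, 0, 0, 0, 0]
}}

```text
time: 19.85
tool_pos: [0.5206, 0.2552, 0.2908]
tool_rot: [-3.14, 0.0, 1.775]
contact_force: [-0.8, -0.6, -2.0]
opening: 0.0337
grip_force: 12.0
```

{"method": "arm_command", "body": {
  "xyz": [
    [0, 0, -20],
    [0, 0, -30],
    [0, 0, -20],
    [0, 0, -7],
    [0, 0, -4],
    [0, 0, -2],
    [0, 0, -1],
    [0, 0, 0],
    [0, 0, 0]
  ],
  "spin": [0, 0, 0, 0, 0, 0, 0, 0, 0]
}}

```text
time: 20.75
tool_pos: [0.5216, 0.2542, 0.2084]
tool_rot: [3.14, -0.0, 1.773]
contact_force: [-0.1, 0.0, -0.6]
opening: 0.0335
grip_force: 12.0
```

{"method": "arm_command", "body": {
  "xyz": [
    [0, 0, -1],
    [0, 0, 0]
  ],
  "spin": [0, 0]
}}

```text
time: 20.95
tool_pos: [0.5214, 0.2542, 0.2068]
tool_rot: [3.141, 0.0, 1.773]
contact_force: [0.1, 0.1, -0.6]
opening: 0.0338
grip_force: 12.0
```

{"method": "arm_command", "body": {
  "xyz": [
    [0, 0, -0.5],
    [0, 0, 0]
  ],
  "spin": [0, 0]
}}

```text
time: 21.15
tool_pos: [0.5215, 0.2542, 0.2067]
tool_rot: [3.141, -0.0, 1.773]
contact_force: [-1.1, -0.5, 3.3]
opening: 0.034
grip_force: 12.0
```

{"method": "arm_command", "body": {
  "xyz": [
    [0, 0, 0],
    [0, 0, 0],
    [0, 0, 0],
    [0, 0, 0],
    [0, 0, 0],
    [0, 0, 0],
    [0, 0, 30],
    [0, 0, 40],
    [0, 0, 30]
  ],
  "spin": [0, 0, 0, 0, 0, 0, 0, 0, 0],
  "jaw": 1
}}

```text
time: 22.05
tool_pos: [0.5216, 0.2542, 0.3082]
tool_rot: [3.14, -0.0, 1.773]
contact_force: [0.7, 0.8, 0.5]
opening: 0.0916
grip_force: 0.0
```

{"method": "arm_command", "body": {
  "xyz": [
    [-1, -30, 0],
    [-1, -40, 0],
    [-1, -40, 0],
    [-1, -40, 0],
    [-1, -40, 0],
    [-1, -40, 0],
    [-1, -40, 0],
    [0, -40, 0],
    [0, -40, 0],
    [0, -40, 0],
    [0, -40, 0],
    [0, -40, 0],
    [0, -40, 0],
    [0, -40, 0],
    [0, -40, 0],
    [0, -40, 0],
    [0, -40, 0],
    [0, -8, 0],
    [0, 0, 0],
    [0, 0, 0]
  ],
  "spin": [-1, -2, -2, -2, -2, -2, -2, 0, 0, 0, 0, 0, 0, 0, 0, 0, 0, 0, 0, 0]
}}

```text
time: 24.05
tool_pos: [0.5145, -0.4229, 0.3059]
tool_rot: [-3.141, -0.001, 1.546]
contact_force: [0.7, 0.6, -0.3]
opening: 0.0915
grip_force: 0.0
```

```bash
python3 - <<'E'
from h import *
c=shot('wrist','w6'); o=observe(); print(o['tool_pos'],o['tool_rot'],o['contact_force'],o['time'])
W=cloud(c)
m=(abs(W[...,0]-.515)<.04)&(abs(W[...,1]+.324)<.035)&(W[...,2]>.06)&(W[...,2]<.074)
m=cv2.morphologyEx(m.astype(np.uint8),cv2.MORPH_OPEN,np.ones((2,2)))>0
print('shoulder',cv2.minAreaRect(W[m][:,:2].astype(np.float32)),m.sum())
m=(abs(W[...,0]-.515)<.04)&(abs(W[...,1]+.324)<.035)&(W[...,2]>.08)&(W[...,2]<.1)
print('cap',cv2.minAreaRect(W[m][:,:2].astype(np.float32)),m.sum())
cv2.imwrite('pics/v6.png',c['img'][:,:,::-1])
E
```

```text
[ 0.51473251 -0.42242631  0.30616216] [-3.14119619e+00 -1.01825681e-03  1.54726151e+00] [-0.23046018  0.02012139  0.22684401] 24.1
shoulder ((nan, nan), (0.0, 0.0), 0.0) 1805
cap ((0.515789806842804, -0.32521867752075195), (0.021157270297408104, 0.020985331386327744), 39.662567138671875) 928
```

View pics/v6.png

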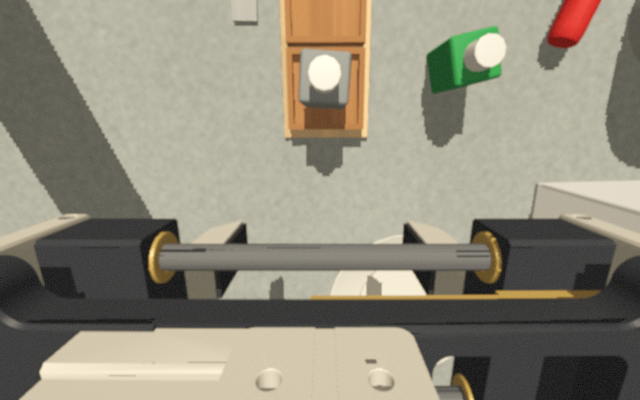

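The grey bottle (325,75) stands alone on its block with its sides nearly parallel to the block. I'll get its exact yaw.

```bash
python3 - <<'E'
from h import *
c=dict(np.load('pics/w6.npz')); W=cloud(c); W[np.isnan(W)]=0
for lo,hi in((.06,.074),(.064,.072)):
    m=(abs(W[...,0]-.515)<.04)&(abs(W[...,1]+.324)<.035)&(W[...,2]>lo)&(W[...,2]<hi)
    m=cv2.morphologyEx(m.astype(np.uint8),cv2.MORPH_OPEN,np.ones((3,3)))>0
    r=cv2.minAreaRect(W[m][:,:2].astype(np.float32)); print(r,m.sum(),np.median(W[m],0))
    P=W[m]; 
    # left and right edge slopes
    ys=np.arange(P[:,1].min()+.006,P[:,1].max()-.006,.002)
    for q in(3,97): print(np.rad2deg(np.arctan(np.polyfit(ys,[np.percentile(P[abs(P[:,1]-y)<.002][:,0],q) for y in ys],1)[0])))
E
```

```text
((0.5157619118690491, -0.3246961832046509), (0.036594461649656296, 0.03707508370280266), 85.06922912597656) 1805 [ 0.5153412  -0.32804875  0.06851882]
4.365653767452604
5.556447855950302
((0.5157625675201416, -0.3246879279613495), (0.03657788783311844, 0.03707508370280266), 85.06922912597656) 1781 [ 0.51594037 -0.32780464  0.06853086]
4.384287079097758
5.515558609674777
```

{"method": "arm_command", "body": {
  "xyz": [
    [1, 30, 0],
    [0, 40, 0],
    [0, 28, 0],
    [0, 0, 0],
    [0, 0, -25],
    [0, 0, -35],
    [0, 0, -23],
    [0, 0, -10],
    [0, 0, 0],
    [0, 0, 0]
  ],
  "spin": [-2, -2, 0, 0, 0, 0, 0, 0, 0, 0]
}}

```text
time: 25.1
tool_pos: [0.5159, -0.326, 0.2144]
tool_rot: [3.14, 0.001, 1.477]
contact_force: [-0.2, -0.5, -0.6]
opening: 0.0917
grip_force: 0.0
```

{"method": "arm_command", "body": {
  "xyz": [
    [0, 0, 0],
    [0, 0, 0],
    [0, 0, 0],
    [0, 0, 0],
    [0, 0, 0],
    [0, 0, 0],
    [0, 0, 0],
    [0, 0, 0]
  ],
  "spin": [0, 0, 0, 0, 0, 0, 0, 0],
  "jaw": -1,
  "squeeze": 15
}}

```text
time: 25.9
tool_pos: [0.5155, -0.3258, 0.2132]
tool_rot: [3.141, 0.0, 1.476]
contact_force: [0.3, 0.8, -0.4]
opening: 0.0372
grip_force: 15.0
```

{"method": "arm_command", "body": {
  "xyz": [
    [0, 0, 10],
    [0, 0, 35],
    [0, 0, 35],
    [0, 0, 30],
    [0, 20, 0],
    [0, 30, 0],
    [-1, 40, 0],
    [-1, 40, 0],
    [-1, 40, 0],
    [-1, 40, 0],
    [-1, 40, 0],
    [-1, 40, 0],
    [-1, 40, 0],
    [-1, 40, 0],
    [0, 40, 0],
    [0, 40, 0],
    [0, 40, 0],
    [0, 40, 0],
    [0, 40, 0],
    [0, 40, 0]
  ],
  "spin": [0, 0, 0, 0, 0, 1, 2, 2, 2, 2, 2, 2, 2, 2, 0, 0, 0, 0, 0, 0]
}}

```text
time: 27.9
tool_pos: [0.5071, 0.2858, 0.324]
tool_rot: [3.141, -0.0, 1.773]
contact_force: [1.0, -0.1, -0.6]
opening: 0.0372
grip_force: 15.0
```

{"method": "arm_command", "body": {
  "xyz": [
    [0, 30, 0],
    [0, 10, 0],
    [0, 0, 0],
    [0, 0, 0],
    [0, 0, -25],
    [0, 0, -35],
    [0, 0, -30],
    [0, 0, -20],
    [0, 0, -5],
    [0, 0, -3],
    [0, 0, -1],
    [0, 0, 0],
    [0, 0, 0]
  ],
  "spin": [0, 0, 0, 0, 0, 0, 0, 0, 0, 0, 0, 0, 0]
}}

```text
time: 29.2
tool_pos: [0.5077, 0.3242, 0.2053]
tool_rot: [3.14, -0.0, 1.773]
contact_force: [0.3, 0.8, -0.6]
opening: 0.0367
grip_force: 15.0
```

{"method": "arm_command", "body": {
  "xyz": [
    [0, 0, -1],
    [0, 0, 0]
  ],
  "spin": [0, 0]
}}

```text
time: 29.4
tool_pos: [0.5074, 0.3242, 0.2035]
tool_rot: [3.141, -0.0, 1.773]
contact_force: [-0.3, 0.3, -1.5]
opening: 0.0369
grip_force: 15.0
```

{"method": "arm_command", "body": {
  "xyz": [
    [0, 0, -0.5],
    [0, 0, 0]
  ],
  "spin": [0, 0]
}}

```text
time: 29.6
tool_pos: [0.5075, 0.3242, 0.2032]
tool_rot: [3.141, -0.0, 1.773]
contact_force: [-0.4, -0.8, 5.0]
opening: 0.0369
grip_force: 15.0
```

Contact felt, so I'll release and back off, then check.

{"method": "arm_command", "body": {
  "xyz": [
    [0, 0, 0],
    [0, 0, 0],
    [0, 0, 0],
    [0, 0, 0],
    [0, 0, 0],
    [0, 0, 0],
    [0, 0, 30],
    [0, 0, 40],
    [0, 0, 40],
    [0, 0, 40],
    [-20, -30, 20],
    [-20, -40, 20],
    [-20, -40, 0],
    [-20, -40, 0],
    [0, -40, 0],
    [0, -40, 0],
    [0, -40, 0],
    [0, -40, 0],
    [0, 0, 0],
    [0, 0, 0]
  ],
  "spin": [0, 0, 0, 0, 0, 0, 0, 0, 0, 0, 0, 0, 0, 0, 0, 0, 0, 0, 0, 0],
  "jaw": 1
}}

```text
time: 31.6
tool_pos: [0.4274, 0.0136, 0.3928]
tool_rot: [3.141, -0.0, 1.77]
contact_force: [-0.2, -0.3, -0.5]
opening: 0.0919
grip_force: 0.0
```

```bash
python3 - <<'E'
from h import *
c=shot('scene','s7'); d=shot('side','d7')
a=cv2.imread('pics/s7.png')[120:250,310:500];b=cv2.imread('pics/d7.png')[130:220,180:340]
cv2.imwrite('pics/v7.png',np.hstack([cv2.resize(a,(400,274),interpolation=3),cv2.resize(b,(400,274)[:1]+(274,),interpolation=3)]))
E
```

```text
(no output)
```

View pics/v7.png

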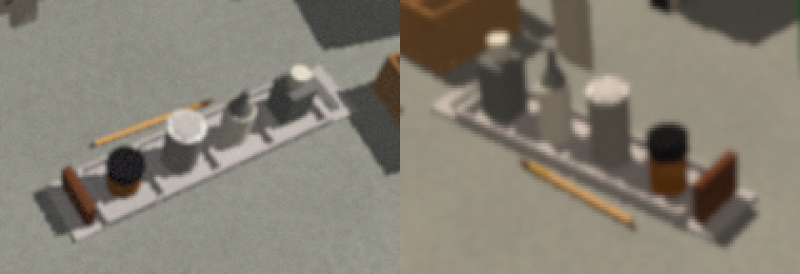

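All four stand upright, one per compartment, in order from the stop: jar (125,170), tin (185,140), dropper (238,120), square bottle (293,95). The arm is clear.

```bash
python3 -c "
from cell import *
print(hand_in())"
```

```text
the job is handed in; nothing more can be done
None
```

I handed the job in at about 32 s with jar, tin, dropper bottle and square bottle standing upright in the tray, one per compartment, in that order from the end stop.

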